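Clear the clamping board, clamp up the staves and weight them

ROBOT

A 6-joint arm with a two-finger parallel gripper is mounted at the origin on the work surface. World frame = base frame: x ahead of the robot, y to its left, z up, the work surface at z = 0. Lengths are in mm, angles in rad, forces in N, time in s.
With the tool pointing down it reaches from about 350 to 975 mm from the base axis. Payload 7.1 kg.
Tool frame: the origin (TCP) lies midway between the tips of the shut fingers; the grasp point (between the pads) lies 19 mm behind it; z points along the fingers, y is the line along which they close (so a half turn about z gives the same grasp; the last joint's range is limited). The gripper opens to 88 mm and grips with 3 to 60 N. Pads are 20 mm wide; open, the fingers measure 115 mm over their backs; the gripper's body (75 mm by 178 mm) begins 61 mm behind the grasp point.
Start: joints at [1.225, 0.423, 1.63, -0, 1.089, -0.019], TCP at [200.602, 591.915, 222.675] pointing down, gripper open.
Joint ranges: [-3, 3], [-0.9, 2.11], [0.09, 2.58], [-1.31, 4.45], [0.11, 2.69], [-2.54, 2.54]. Speed limits (rad/s): [2.39, 2.39, 3.01, 3.14, 3.14, 3.14].

INTERFACE

Orientations are given as a rotation vector (axis times angle).
In Python, from workcell import ctrl gives the robot as it stands. The module is installed in compiled form; this text tells all that it offers.
- The arm moves only by the tool apply_moves, never from a script. Its argument "targets" is a list of rows, each a list of 3 entries, a list of its own where there are three numbers: the opening, from -1 (shut) to 1 (fully open), then the shift along the tool's x, y, z normalised to -1 to 1, where 1 is 5 cm, then the turn, a rotation vector about the tool's x, y, z normalised to -1 to 1, where 1 is 90 degrees. In form: [[jaw, [x, y, z], [wx, wy, wz]], ...]. A call has 1 to 8 rows; each row shifts and turns the commanded pose from where the row before left it, along the tool's axes as they then stand; what a row does not reach is not made up. A row lasts 1/8 s, in which the tool goes at most 62.5 mm and 10.7 degrees, less where a joint would pass 70% of its speed; a pose out of reach is approached as far as the arm can. A call with a number of a shift or a turn outside -1 to 1 is refused whole. A call with a gripper value outside its range is refused whole. The fingers move at their own pace and stop on an object; the grip force is fixed at half the most. Time passes only in rows, so rows that do not move let the fingers close. It gives the time, the measured TCP pose, the force, the opening and the grip force at its end, in the units of the state.
- ctrl.get_obs(): the state, without advancing time (a new reading comes with each control period).
- ctrl.get_image(name): name is "scene" or "top"; returns a dict with "pixels" (480x640x3 uint8, blue, green, red), "camera_matrix" (3x3 intrinsics, pixels), "view" (4x4, takes a point from world to camera coordinates). Camera axes: x right, y down, z forward; pixel columns grow to the right and rows downward; lengths in mm; the calibration is good to about 2 mm. A picture is of the moment at which its call begins. There is no depth.
- ctrl.close_job(): hands the job in; it is judged then, once.
Trained networks look in the newest picture that a camera, given by its name, has taken for a name from the list of things; names that differ only in an ending like _2 or _b are one class to them, and where a whole thing is asked for, a point or a joint stands for the part that bears it (a point fixed in the world has none). Each returns a list of dicts, best first, with "score" (0 to 1); they miss things now and then, are a little off and sometimes report something else, mostly with a low value. They report only what shows in the picture. A call takes as long as a camera call. They do not tell look-alikes from the thing itself.
- ctrl.masks_of(label, camera): "region" (480x640 bool, what is visible of it) and "bbox" ([left, top, right, bottom] in pixels, round what is visible of it).
- ctrl.pinpoint(label, camera): "xy" ([column, row] in pixels: a listed point, or the origin of a listed thing).
The state is a dict: "t": time; "qpos": joint angles; "qvel": joint speeds; "joint_torque": joint torques, N m; "ee_pos": TCP position; "orientation": TCP orientation; "ft_force": force on the tool from outside, world axes, zero at the start; "moment": the same for the moment, N m; "width": finger opening in mm; "grasp_force": force on a finger pad.
Only numpy, scipy, OpenCV 4.12 (cv2) and the standard library are available. Lean on these libraries where they do the work, as an engineer would, in place of code of your own. Each camera call takes 0.05 s, during which the arm holds its last target. There are 200 camera calls.

TASK

Get the clamping board ready for a dry fit: with the bench brush, never with the gripper itself, sweep all the wood offcuts off the bed into the trough along its front edge, then stand the brush back on its bristles in its tray, lying along the tray. On the cleared bed lay all the staves flat and side by side across it, parallel to the fence and wholly on the bed, and slide the head up until it presses on them firmly and no gaps are left from fence to head. Finally set the iron weight on top of the clamped staves, upright and near their middle so that it bears on every one of them. Leave the bottle, the tin and the jar alone.

Things in the scene. Friction and masses are not known exactly. Their poses are not given: they have to be found in the camera images.
- clamp: clamping board, fixed to the bench: white bed with a wooden fence across one end, a low back rail, a sliding head, a grey trough along the front. Origin: on the bench under the bed. x points from the trough over the bed to the back rail, y from the fence along the bed to the head, z up. The two T-tracks are flush. Sizes below are in these axes
- bed_top (a point): on the bed's top face above the board's origin, 45 mm above the bench. The bed measures 210 mm in x (-95 to 115) by 380 mm in y; its front edge (x = -95 mm) is open to the trough. The wooden back rail has its inner face at x = 100 mm and stands 14 mm above the bed
- fence_face (a point): middle of the fence's face (y = -160 mm), 13 mm above the bed; the fence runs across the whole bed, is 30 mm thick and stands 26 mm above the bed
- trough (a point): middle of the sheet-metal trough's floor, 3 mm above the bench. Inside it runs from x = -195 to -95 mm (it begins where the bed ends) and y from -170 to 170 mm; its walls are 36 mm high, 9 mm lower than the bed
- head (a joint): travel of the sliding head along the bed, m: 0 = fully open (its face 270 mm from the fence's face), 0.21 = nearest the fence (60 mm away). A friction clutch holds it where it is left; about 5 N moves it
- head_face (a point): middle of the sliding head's wooden face, 13 mm above the bed (axes of the clamping board). The head is 160 mm long in x, 30 mm thick in y (from the face away from the fence), and its body stands 26 mm above the bed
- head_grip (a point): middle of the head's upright black grip, 15 mm behind the face, 46 mm above the bed: a block 24 mm thick (along the clamp's y) by 36 mm (along x) whose top is 66 mm above the bed, free on all sides from 26 mm above the bed upwards
- brush_tray: shallow plywood tray for the brush, fixed to the bench, 320 mm (x) by 110 mm (y), 20 mm high, walls and floor 5 mm. Origin: centre of its underside
- brush: wooden bench brush, 0.2 kg, standing on its bristles in the tray. Origin: centre of the bristles' lower end; x along the brush away from the handle, z up. Stiff dark bristles 128 mm (x) by 24 mm (y), 46 mm tall; on them a wooden back 140 mm by 28 mm from z = 46 to 69 mm; a round handle 26 mm thick runs on at the height of the back, from x = -70 to -190 mm
- brush_grip (a point): on the brush's back, in the middle of its thickness, at the balance point: x = -8 mm, z = 57 mm in the brush's frame; the place to hold it, 28 mm wide
- offcut1: wood offcut on the bed, block 64 by 28 by 24 mm (x, y, z). Origin: centre of its underside as first placed. May be absent
- offcut2: wood offcut on the bed, block 58 by 26 by 26 mm (x, y, z). Origin: centre of its underside as first placed. May be absent
- offcut3: wood offcut on the bed, strip with a rebate, 60 by 28 by 24 mm (x, y, z). Origin: centre of its underside as first placed. May be absent
- offcut4: wood offcut on the bed, end with a tenon, 60 by 28 by 24 mm (x, y, z). Origin: centre of its underside as first placed. May be absent
- offcut5: wood offcut on the bed, block 62 by 24 by 22 mm (x, y, z). Origin: centre of its underside as first placed. May be absent
- stave1: planed wooden stave, 140 mm (x) by 36 mm (y) by 28 mm (z), 0.11 kg, lying on the bench. Origin: centre of its underside. May be absent
- stave2: planed wooden stave, 140 mm (x) by 36 mm (y) by 28 mm (z), 0.11 kg, lying on the bench. Origin: centre of its underside. May be absent
- stave3: planed wooden stave, 140 mm (x) by 36 mm (y) by 28 mm (z), 0.11 kg, lying on the bench. Origin: centre of its underside. May be absent
- weight: cast-iron bench weight, 0.85 kg: a flat block 100 mm (x) by 60 mm (y), 20 mm high, with a raised bar handle along x. Origin: centre of its underside, z up; it starts on the bench
- weight_grip (a point): middle of the weight's bar handle: a round bar 16 mm thick, 84 mm long (72 mm between the posts' middles), its axis 52 mm above the weight's underside
- glue_bottle: plastic glue bottle, 56 mm across, 130 mm tall, standing beyond the board; not part of the work. Origin: centre of its underside
- finish_tin: tin of finish, 84 mm across, 100 mm tall, standing beyond the board; not part of the work. Origin: centre of its underside
- stain_jar: jar of stain, 68 mm across, 90 mm tall, standing beyond the board; not part of the work. Origin: centre of its underside
Things that resemble listed ones, but are neither listed nor needed, are in the scene too. What is shaped like the stave3 but black or purple is not meant.

How it is judged:
By the outcome, as a careful person would: the job done as asked, in the order asked, and still so for the second after the job is handed in, with the robot touching nothing.
Of offcut1, offcut2, offcut3, offcut4, offcut5 only 3 to 5 are there at a start; the rules pass over those that are not, and their reading is None.
Of stave1, stave2, stave3 only 2 to 3 are there at a start; the rules pass over those that are not, and their reading is None.
At some moment in a run one of stave1, stave2, stave3, offcut1, offcut2, offcut3, offcut4, offcut5 may be knocked a few centimetres aside while the robot is not near it.
It also fails if it takes over 192 s, if anything falls off the work surface, if the arm or the gripper's body presses on something with over 40 N, if the wrist force passes 120 N, or if a joint passes its speed limit or range.

## Working session

There is one attempt and no reset: what is moved stays moved. The work goes in short steps, Python scripts to look and compute and a tool call to move; the robot and the scene stay as the last step left them, time stands still between calls to the robot, and variables do not carry over. Pictures are saved under pics/ and viewed, at most 14 in all, crops included, and the job is handed in when it is done.

Besides the shell and the picture viewer there is one more tool, called as name(argument=value, ...) on one line, values as JSON. apply_moves: Moves the arm, as the interface text tells. Scaled input: -1 to 1 covers 5 cm each way for a shift and 90 degrees each way for a turn. Its arguments: {"type":"object","properties":{"targets":{"type":"array"}},"required":["targets"]}

```bash
mkdir -p pics
cat > h.py <<'E'
import numpy as np, cv2
from workcell import ctrl
from scipy.spatial.transform import Rotation as R
def img(n,save=None):
    d=ctrl.get_image(n)
    if save: cv2.imwrite('pics/'+save,d['pixels'])
    return d
def ray(d,uv):
    K=np.array(d['camera_matrix']);V=np.array(d['view'])
    r=V[:3,:3].T@np.linalg.inv(K)@np.array([uv[0],uv[1],1.])
    return -V[:3,:3].T@V[:3,3], r
def at_z(d,uv,z):
    c,r=ray(d,uv); return c+r*(z-c[2])/r[2]
def proj(d,p):
    V=np.array(d['view']);q=d['camera_matrix']@(V[:3,:3]@np.array(p)+V[:3,3]); return q[:2]/q[2]
E
python3 - <<'E'
from h import *
for n in('scene','top'):
    d=img(n,n+'0.png'); c,_=ray(d,(320,240)); print(n,c.round())
    for l,z in [('clamp',0),('bed_top',45),('fence_face',58),('trough',3),('head_face',58),('head_grip',91),('brush_tray',0),('brush',5),('brush_grip',62),('offcut1',45),('offcut2',45),('offcut3',45),('offcut4',45),('offcut5',45),('stave1',0),('weight',0),('weight_grip',52),('glue_bottle',0),('finish_tin',0),('stain_jar',0)]:
        print(l,[(np.round(p['score'],2),np.round(p['xy']).astype(int).tolist(),at_z(d,p['xy'],z)[:2].round().tolist()) for p in ctrl.pinpoint(l,n)[:5]])
print(ctrl.get_obs())
E
```

```text
scene [1242.  511.  890.]
clamp [(np.float64(0.74), [297, 282], [538.0, -9.0]), (np.float64(0.33), [322, 261], [445.0, 5.0])]
bed_top [(np.float64(0.92), [297, 264], [527.0, -13.0])]
fence_face [(np.float64(0.69), [244, 239], [531.0, -166.0]), (np.float64(0.49), [437, 290], [443.0, 302.0])]
trough [(np.float64(0.6), [330, 245], [385.0, -10.0])]
head_face [(np.float64(0.93), [333, 280], [536.0, 92.0])]
head_grip [(np.float64(0.63), [337, 272], [539.0, 103.0])]
brush_tray [(np.float64(0.7), [200, 214], [464.0, -380.0])]
brush [(np.float64(0.89), [182, 220], [513.0, -401.0])]
brush_grip []
offcut1 [(np.float64(0.9), [268, 257], [542.0, -87.0]), (np.float64(0.74), [296, 266], [533.0, -11.0]), (np.float64(0.74), [322, 260], [482.0, 27.0]), (np.float64(0.68), [272, 238], [481.0, -119.0]), (np.float64(0.54), [297, 245], [469.0, -53.0])]
offcut2 [(np.float64(0.9), [268, 257], [542.0, -87.0]), (np.float64(0.74), [296, 266], [533.0, -11.0]), (np.float64(0.74), [322, 260], [482.0, 27.0]), (np.float64(0.68), [272, 238], [481.0, -119.0]), (np.float64(0.54), [297, 245], [469.0, -53.0])]
offcut3 [(
[... 3915 characters left out ...]
, 153], [698.0, -285.0])]
{'t': 2.1, 'qpos': array([ 1.22496598e+00,  4.23080035e-01,  1.62992299e+00,  5.40480093e-06,
        1.08861075e+00, -1.90068382e-02]), 'qvel': array([-0.0005725 , -0.00180197, -0.00074199,  0.00063635,  0.00120428,
        0.00047983]), 'joint_torque': array([ 2.61244331e-04, -5.44549119e+01, -2.74058872e+01,  6.44072774e-02,
        1.68188126e-02,  4.11875897e-05]), 'ee_pos': array([200.61526733, 591.89445741, 222.67848745]), 'orientation': array([-5.11093901e-01, -3.09973124e+00,  3.12641473e-05]), 'ft_force': array([ 0.86293906,  0.008618  , -0.05149505]), 'moment': array([ 0.00123283,  0.00164516, -0.05506123]), 'grasp_force': 0.0, 'width': 87.85322005947818}
```

View pics/top0.png

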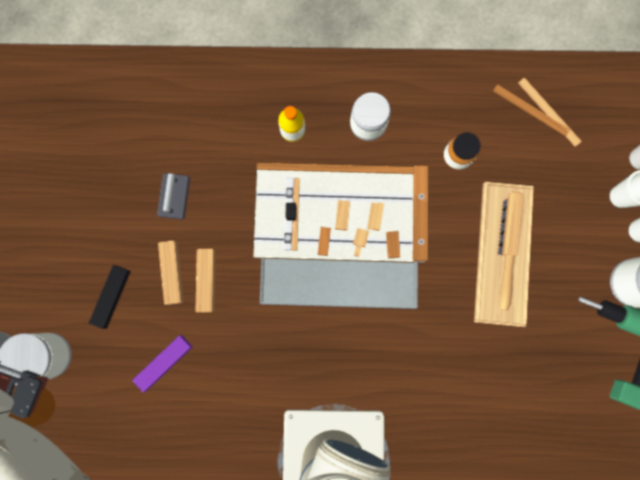

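View pics/scene0.png

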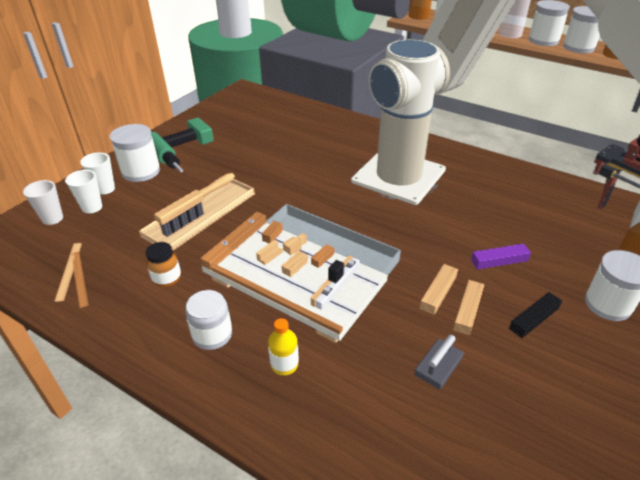

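Top view: staves are two wood-coloured ones at (169,272) and (204,280); look-alikes are black (110,297) and purple (162,363). The brush is in its tray at (511,224), handle toward the bottom. The thin sticks at (538,110) are not brush or stave. Five offcuts are on the bed, around (342,216), (376,216), (324,241), (360,242) and (393,244). I'll take the wood staves and the brush, then measure headings.

Run:
```python
from h import *
d=img('top'); im=d['pixels']
a=cv2.resize(im[155:335,440:560],None,fx=3.2,fy=3.2,interpolation=cv2.INTER_CUBIC)
b=cv2.resize(im[155:335,235:435],None,fx=2,fy=3.2,interpolation=cv2.INTER_CUBIC)
b=cv2.resize(im[155:335,245:435],None,fx=2.1,fy=3.2,interpolation=cv2.INTER_CUBIC)
cv2.imwrite('pics/crop1.png',np.hstack([a,b]))
def rect(l,z,k=4):
    for m in ctrl.masks_of(l,'top')[:k]:
        ys,xs=np.nonzero(m['region']); P=np.array([at_z(d,(x,y),z)[:2] for x,y in zip(xs,ys)],np.float32)
        r=cv2.minAreaRect(P); bx=cv2.boxPoints(r); e=[bx[1]-bx[0],bx[2]-bx[1]]; L=max(e,key=np.linalg.norm)
        print(l,round(m['score'],2),np.round(r[0]),np.sort(np.linalg.norm(e,axis=1)).round(),'ang',round(np.degrees(np.arctan2(L[1],L[0]))%180,1),bx.round().tolist())
rect('brush',65,2);rect('brush_tray',20,1);rect('stave1',28);rect('weight',20,1);rect('clamp',45,1);rect('head',71,1);rect('offcut1',69,6)
w=(cv2.cvtColor(im,cv2.COLOR_BGR2HSV)[...,1]<60)&(im.min(2)>150); w=w.astype(np.uint8)
n,lab,st,ce=cv2.connectedComponentsWithStats(w[155:270,240:435].copy()); k=1+st[1:,4].argmax()
ys,xs=np.nonzero(lab==k);P=np.array([at_z(d,(x+240,y+155),45)[:2] for x,y in zip(xs,ys)],np.float32)
r=cv2.minAreaRect(P);print('bed white',r,cv2.boxPoints(r).round())
```

```text
brush 0.86 [ 467. -376.] [ 45. 261.] ang 172.8 [[334.0, -382.0], [594.0, -415.0], [599.0, -370.0], [340.0, -337.0]]
brush_tray 0.62 [ 465. -381.] [118. 322.] ang 175.0 [[300.0, -426.0], [620.0, -454.0], [630.0, -336.0], [310.0, -308.0]]
stave1 0.9 [409. 367.] [ 42. 140.] ang 8.5 [[337.0, 377.0], [343.0, 336.0], [482.0, 357.0], [476.0, 398.0]]
stave1 0.84 [209. 376.] [ 42. 145.] ang 135.0 [[143.0, 413.0], [246.0, 310.0], [275.0, 339.0], [172.0, 442.0]]
stave1 0.69 [353. 501.] [ 47. 142.] ang 161.0 [[278.0, 502.0], [413.0, 456.0], [428.0, 500.0], [293.0, 546.0]]
stave1 0.68 [393. 289.] [ 40. 138.] ang 1.0 [[323.0, 308.0], [324.0, 268.0], [462.0, 270.0], [462.0, 310.0]]
weight 0.96 [584. 369.] [65. 99.] ang 174.3 [[531.0, 341.0], [629.0, 331.0], [636.0, 396.0], [538.0, 406.0]]
clamp 0.69 [498. -12.] [318. 384.] ang 89.5 [[338.0, -203.0], [655.0, -206.0], [659.0, 178.0], [341.0, 181.0]]
head 0.63 [538.  97.] [ 32. 160.] ang 179.1 [[457.0, 82.0], [617.0, 80.0], [618.0, 112.0], [458.0, 114.0]]
offcut1 0.86 [ 474. -124.] [28. 59.] ang 3.7 [[443.0, -112.0], [445.0, -140.0], [504.0, -136.0], [502.0, -108.0]]
offcut1 0.75 [537. -14.] [28. 67.] ang 174.9 [[502.0, -25.0], [569.0, -31.0], [572.0, -3.0], [505.0, 3.0]]
offcut1 0.65 [479.  26.] [23. 61.] ang 174.6 [[447.0, 17.0], [508.0, 11.0], [510.0, 35.0], [449.0, 40.0]]
offcut1 0.64 [478. -53.] [28. 62.] ang 0.3 [[447.0, -39.0], [447.0, -67.0], [509.0, -67.0], [509.0, -39.0]]
offcut1 0.62 [536. -86.] [28. 61.] ang 170.9 [[504.0, -95.0], [564.0, -105.0], [568.0, -77.0], [508.0, -67.0]]
bed white ((540.354248046875, 5.5154571533203125), (351.3775329589844, 197.74220275878906), 89.21039581298828) [[ 439. -169.]
 [ 637. -172.]
 [ 642.  180.]
 [ 444.  183.]]
```

View pics/crop1.png

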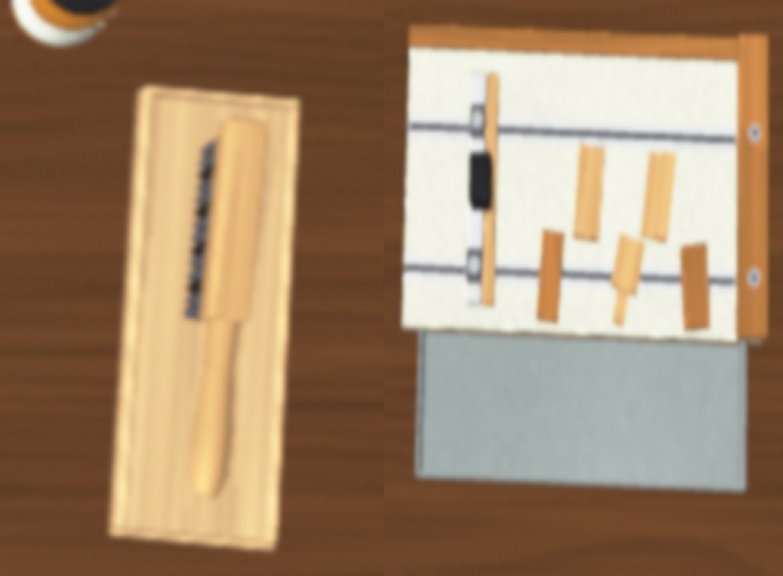

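```bash
cat >> h.py <<'E'
def plan(pos,yang=None,tilt=None,step=50.):
    """rows (shift units, turn units) from current pose to pos with tool y at world angle yang deg, tool down"""
    o=ctrl.get_obs(); p=o['ee_pos']; R0=R.from_rotvec(o['orientation'])
    a0=np.degrees(np.arctan2(*R0.as_matrix()[[1,0],1])); print('t',round(o['t'],2),'at',p.round(1),'yang',a0.round(1),'w',o['width'].round(1),'f',o['ft_force'].round(1),'g',round(o['grasp_force'],1))
    if yang is None: Rt=R0
    else:
        a=np.radians(yang); y=np.array([np.cos(a),np.sin(a),0]); z=np.array([0,0,-1.]); Rt=R.from_matrix(np.c_[np.cross(y,z),y,z])
    dv=np.array(pos,float)-p; rel=(R0.inv()*Rt).as_rotvec(); 
    n=int(max(np.ceil(np.linalg.norm(dv)/step),np.ceil(np.linalg.norm(rel)/np.radians(10.4)),1))
    print('n',n,'turn/row',(rel/n/(np.pi/2)).round(3).tolist())
    Rc=R0
    out=[]
    for i in range(n):
        out.append((Rc.inv().apply(dv/n)/50).round(2).tolist()); Rc=Rc*R.from_rotvec(rel/n)
    print(out if np.linalg.norm(rel)>.01 else out[:1])
E
python3 - <<'E'
from h import *
d=img('top')
f=lambda u,v,z:at_z(d,(u/3.2+440,v/3.2+155),z).round(1)
for q in [(221,118,74),(265,125,74),(203,320,74),(243,322,74),(207,495,62)]: print(f(*q))
print([at_z(d,(511,221),62).round()])
for l,z in[('glue_bottle',0),('finish_tin',0),('stain_jar',0)]: pass
plan([518,-389,200],-94)
E
```

```text
[ 592.6 -377.5   74. ]
[ 588.1 -407.5   74. ]
[ 453.4 -362.1   74. ]
[ 452.4 -389.    74. ]
[ 336.  -365.8   62. ]
[array([ 530., -384.,   62.])]Traceback (most recent call last):
  File "<stdin>", line 7, in <module>
  File "h.py", line 19, in plan
    a0=np.degrees(np.arctan2(*R0.as_matrix()[[1,0],1])); print('t',round(o['t'],2),'at',p.round(1),'yang',a0.round(1),'w',o['width'].round(1),'f',o['ft_force'].round(1),'g',round(o['grasp_force'],1))
                                                                                                                          ^^^^^^^^^^^^^^^^
AttributeError: 'float' object has no attribute 'round'
```

```bash
sed -i "s/o\['width'\].round(1)/round(float(o['width']),1)/" h.py
python3 - <<'E'
from h import *
plan([514,-383,200],-96.5)
E
```

```text
t 2.55 at [200.6 591.9 222.7] yang 71.3 w 87.9 f [ 0.2  0.3 -0.6] g 0.0
n 21 turn/row [0.0, -0.0, 0.089]
[[-0.58, -0.78, 0.02], [-0.68, -0.7, 0.02], [-0.77, -0.59, 0.02], [-0.85, -0.48, 0.02], [-0.91, -0.36, 0.02], [-0.95, -0.23, 0.02], [-0.97, -0.09, 0.02], [-0.97, 0.04, 0.02], [-0.96, 0.18, 0.02], [-0.93, 0.31, 0.02], [-0.87, 0.43, 0.02], [-0.8, 0.55, 0.02], [-0.72, 0.66, 0.02], [-0.62, 0.75, 0.02], [-0.51, 0.83, 0.02], [-0.39, 0.89, 0.02], [-0.26, 0.94, 0.02], [-0.13, 0.97, 0.02], [0.01, 0.98, 0.02], [0.14, 0.96, 0.02], [0.27, 0.94, 0.02]]
```

apply_moves(targets=[[1, [-0.58, -0.78, 0.02], [0, 0, 0.089]], [1, [-0.68, -0.7, 0.02], [0, 0, 0.089]], [1, [-0.77, -0.59, 0.02], [0, 0, 0.089]], [1, [-0.85, -0.48, 0.02], [0, 0, 0.089]], [1, [-0.91, -0.36, 0.02], [0, 0, 0.089]], [1, [-0.95, -0.23, 0.02], [0, 0, 0.089]], [1, [-0.97, -0.09, 0.02], [0, 0, 0.089]], [1, [-0.97, 0.04, 0.02], [0, 0, 0.089]]])

```text
t: 3.55
ee_pos: [319.6, 219.3, 215.0]
orientation: [2.082, 2.352, 0.002]
ft_force: [1.7, -0.5, -0.0]
width: 88.3
grasp_force: 0.0
```

apply_moves(targets=[[1, [-0.96, 0.18, 0.02], [0, 0, 0.089]], [1, [-0.93, 0.31, 0.02], [0, 0, 0.089]], [1, [-0.87, 0.43, 0.02], [0, 0, 0.089]], [1, [-0.8, 0.55, 0.02], [0, 0, 0.089]], [1, [-0.72, 0.66, 0.02], [0, 0, 0.089]], [1, [-0.62, 0.75, 0.02], [0, 0, 0.089]], [1, [-0.51, 0.83, 0.02], [0, 0, 0.089]], [1, [-0.39, 0.89, 0.02], [0, 0, 0.089]]])

```text
t: 4.55
ee_pos: [437.5, -152.6, 206.9]
orientation: [3.013, 0.888, 0.001]
ft_force: [0.9, -0.1, -0.2]
width: 87.6
grasp_force: 0.0
```

apply_moves(targets=[[1, [-0.26, 0.94, 0.02], [0, 0, 0.089]], [1, [-0.13, 0.97, 0.02], [0, 0, 0.089]], [1, [0.01, 0.98, 0.02], [0, 0, 0.089]], [1, [0.14, 0.96, 0.02], [0, 0, 0.089]], [1, [0.27, 0.94, 0.02], [0, 0, 0.089]], [1, [0, 0, 0], [0, 0, 0]]])

```text
t: 5.3
ee_pos: [510.8, -386.6, 201.4]
orientation: [3.135, -0.195, 0.002]
ft_force: [0.7, -0.2, 0.0]
width: 88.0
grasp_force: 0.0
```

Run:
```python
from h import *
plan([514,-383,44],-96.5)
```

```text
t 5.3 at [ 510.8 -386.6  201.4] yang -97.1 w 88.0 f [ 0.7 -0.2  0. ] g 0.0
n 4 turn/row [0.0, -0.0, -0.002]
[[0.01, -0.02, 0.79], [0.01, -0.02, 0.79], [0.01, -0.02, 0.79], [0.01, -0.02, 0.79]]
```

apply_moves(targets=[[1, [0.01, -0.02, 0.79], [0, 0, 0]], [1, [0.01, -0.02, 0.79], [0, 0, 0]], [1, [0.01, -0.02, 0.79], [0, 0, 0]], [1, [0.01, -0.02, 0.79], [0, 0, 0]], [1, [0, 0, 0], [0, 0, 0]], [-1, [0, 0, 0], [0, 0, 0]], [-1, [0, 0, 0], [0, 0, 0]], [-1, [0, 0, 0], [0, 0, 0]]])

```text
t: 6.3
ee_pos: [513.5, -380.5, 45.3]
orientation: [3.134, -0.19, 0.003]
ft_force: [0.4, 0.2, 0.3]
width: 61.1
grasp_force: 0.0
```

apply_moves(targets=[[-1, [0, 0, 0], [0, 0, 0]], [-1, [0, 0, 0], [0, 0, 0]], [-1, [0, 0, -0.4], [0, 0, 0]], [-1, [0, 0, -0.8], [0, 0, 0]], [-1, [0, 0, -1], [0, 0, 0]], [-1, [0, 0, -0.8], [0, 0, 0]], [-1, [0, 0, 0], [0, 0, 0]]])

```text
t: 7.18
ee_pos: [514.8, -381.5, 199.0]
orientation: [3.131, -0.19, 0.011]
ft_force: [-0.2, -0.5, 0.2]
width: 0.5
grasp_force: 0.0
```

Run:
```python
from h import *
d=img('scene','s1.png'); cv2.imwrite('pics/s1.png',cv2.resize(d['pixels'][130:330,100:340],None,fx=3,fy=2.9))
# clamp frame -> world
def C(x,y): a=np.radians(-.8); return np.array([537+x*np.cos(a)-y*np.sin(a),-8.5+x*np.sin(a)+y*np.cos(a)])
print(C(75,-90))
plan([*C(75,-98-8),190],-0.8)
```

```text
[610.73609307 -99.53839069]
t 7.22 at [ 513.6 -380.6  196.5] yang -96.9 w 0.8 f [ 0.4  0.3 -0.9] g 0.0
n 10 turn/row [0.0, -0.0, -0.107]
[[0.13, -0.55, 0.01], [0.22, -0.52, 0.01], [0.3, -0.48, 0.01], [0.38, -0.42, 0.01], [0.44, -0.35, 0.01], [0.49, -0.27, 0.01], [0.53, -0.19, 0.01], [0.56, -0.09, 0.01], [0.56, 0.0, 0.01], [0.56, 0.09, 0.01]]
```

View pics/s1.png

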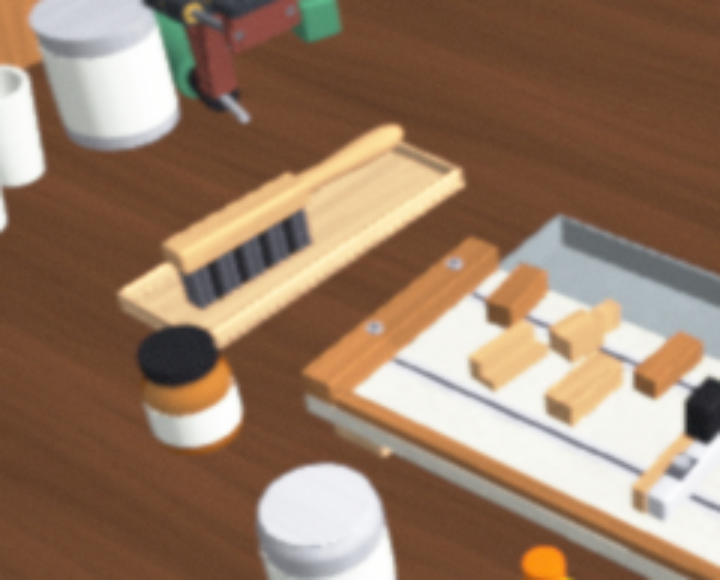

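The first grasp failed because I lifted before the fingers had closed. The picture shows the brush still upright in its tray at crop (240,230), with the empty gripper above it. I'll repeat with a longer close.

apply_moves(targets=[[1, [0, 0, 0], [0, 0, 0]], [1, [0, 0, 0], [0, 0, 0]], [1, [0, 0, 0], [0, 0, 0]], [1, [0, 0, 0], [0, 0, 0]], [1, [0, 0, 0], [0, 0, 0]], [1, [0, 0, 0], [0, 0, 0]], [1, [0, 0, 0], [0, 0, 0]], [1, [0, 0, 0], [0, 0, 0]]])

```text
t: 8.22
ee_pos: [512.8, -379.9, 193.7]
orientation: [3.136, -0.19, 0.0]
ft_force: [-0.2, 0.1, -0.6]
width: 77.2
grasp_force: 0.0
```

apply_moves(targets=[[0.5, [0, 0.02, 0.76], [0, 0, 0]], [0.5, [0, 0.02, 0.76], [0, 0, 0]], [0.5, [0, 0, 0.76], [0, 0, 0]], [0.5, [0, 0, 0.76], [0, 0, 0]], [-1, [0, 0, 0], [0, 0, 0]], [-1, [0, 0, 0], [0, 0, 0]], [-1, [0, 0, 0], [0, 0, 0]], [-1, [0, 0, 0], [0, 0, 0]]])

```text
t: 9.22
ee_pos: [513.3, -382.7, 43.3]
orientation: [3.134, -0.19, 0.003]
ft_force: [-0.5, 0.4, 0.1]
width: 29.3
grasp_force: 0.5
```

apply_moves(targets=[[-1, [0, 0, 0], [0, 0, 0]], [-1, [0, 0, 0], [0, 0, 0]], [-1, [0, 0, 0], [0, 0, 0]], [-1, [0, 0, 0], [0, 0, 0]]])

```text
t: 9.72
ee_pos: [513.3, -382.7, 43.2]
orientation: [3.134, -0.19, 0.003]
ft_force: [-0.8, 0.3, 6.6]
width: 28.1
grasp_force: 30.0
```

apply_moves(targets=[[-1, [0, 0, -0.5], [0, 0, 0]], [-1, [0, 0, -0.9], [0, 0, 0]], [-1, [0, 0, -0.9], [0, 0, 0]], [-1, [0, 0, -0.7], [0, 0, 0]], [-1, [0, 0, 0], [0, 0, 0]]])

```text
t: 10.35
ee_pos: [513.8, -382.9, 194.7]
orientation: [3.133, -0.19, 0.007]
ft_force: [-0.6, -0.1, -1.9]
width: 28.7
grasp_force: 30.0
```

```bash
cat >> h.py <<'E'
def C(x,y): a=np.radians(-.8); return np.array([537+x*np.cos(a)-y*np.sin(a),-8.5+x*np.sin(a)+y*np.cos(a)])
E
python3 - <<'E'
from h import *
print(ctrl.get_obs()['orientation'].round(3))
plan([*C(75,-99),185],-0.8)
E
```

```text
[ 3.133 -0.19   0.007]
t 10.35 at [ 513.8 -382.9  194.7] yang -96.9 w 28.7 f [-0.6 -0.1 -1.9] g 30.0
n 10 turn/row [0.0, -0.0, -0.107]
[[0.13, -0.57, 0.02], [0.22, -0.54, 0.02], [0.31, -0.49, 0.02], [0.38, -0.44, 0.02], [0.45, -0.37, 0.02], [0.51, -0.29, 0.02], [0.55, -0.2, 0.02], [0.57, -0.1, 0.02], [0.58, -0.01, 0.02], [0.57, 0.09, 0.02]]
```

apply_moves(targets=[[-1, [0.13, -0.57, 0.02], [0, 0, -0.107]], [-1, [0.22, -0.54, 0.02], [0, 0, -0.107]], [-1, [0.31, -0.49, 0.02], [0, 0, -0.107]], [-1, [0.38, -0.44, 0.02], [0, 0, -0.107]], [-1, [0.45, -0.37, 0.02], [0, 0, -0.107]], [-1, [0.51, -0.29, 0.02], [0, 0, -0.107]], [-1, [0.55, -0.2, 0.02], [0, 0, -0.107]], [-1, [0.57, -0.1, 0.02], [0, 0, -0.107]]])

```text
t: 11.35
ee_pos: [588.8, -160.7, 181.5]
orientation: [-2.565, -1.81, 0.003]
ft_force: [0.3, -0.0, -1.7]
width: 28.6
grasp_force: 30.0
```

apply_moves(targets=[[-1, [0.58, -0.01, 0.02], [0, 0, -0.107]], [-1, [0.57, 0.09, 0.02], [0, 0, -0.107]], [-1, [0, 0, 0], [0, 0, 0]], [-1, [0, 0, 0], [0, 0, 0]]])

```text
t: 11.85
ee_pos: [607.8, -107.6, 180.4]
orientation: [-2.235, -2.206, 0.002]
ft_force: [-0.2, -0.6, -1.8]
width: 28.6
grasp_force: 30.0
```

Run:
```python
from h import *
plan([*C(75,-99),86],-0.8,step=34)
d=img('top','t2.png');cv2.imwrite('pics/t2.png',cv2.resize(d['pixels'][110:330,140:540],None,fx=2,fy=2))
```

```text
t 11.85 at [ 607.8 -107.6  180.4] yang -0.7 w 28.6 f [-0.2 -0.6 -1.8] g 30.0
n 3 turn/row [-0.0, -0.0, 0.0]
[[-0.01, 0.02, 0.63]]
```

View pics/t2.png

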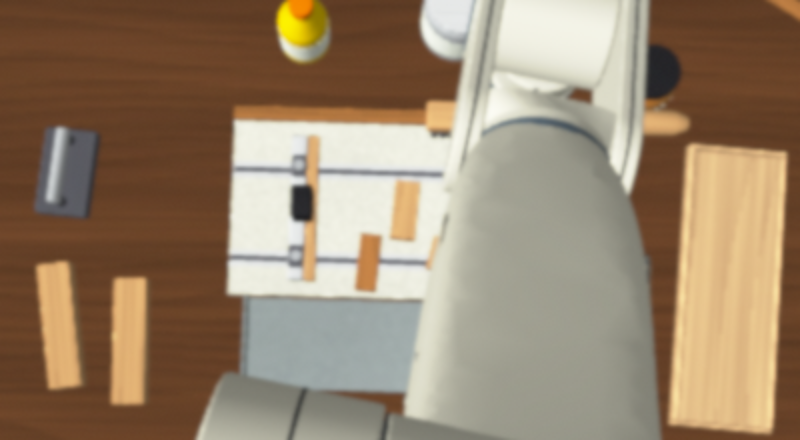

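Picture: the brush is held along the clamp's y, its handle end at (685,122) and tip at (430,115). The remaining offcuts and the two staves (58,325) and (128,340) are unchanged. Now sweeping the fence side.

apply_moves(targets=[[-1, [-0.01, 0.02, 0.63], [0, 0, 0]], [-1, [-0.01, 0.02, 0.63], [0, 0, 0]], [-1, [0, 0, 0.63], [0, 0, 0]], [-1, [0, 0, 0], [0, 0, 0]], [-1, [0, -0.2, 0], [0, 0, 0]], [-1, [0, -0.3, 0], [0, 0, 0]], [-1, [0, -0.3, 0], [0, 0, 0]], [-1, [0, -0.3, 0], [0, 0, 0]]])

```text
t: 12.9
ee_pos: [554.8, -107.8, 87.9]
orientation: [2.233, 2.208, 0.001]
ft_force: [0.1, -0.3, -2.2]
width: 28.3
grasp_force: 30.0
```

apply_moves(targets=[[-1, [0, -0.3, 0], [0, 0, 0]], [-1, [0, -0.3, 0], [0, 0, 0]], [-1, [0, -0.3, 0], [0, 0, 0]], [-1, [0, -0.3, 0], [0, 0, 0]], [-1, [0, -0.3, 0], [0, 0, 0]], [-1, [0, -0.3, 0], [0, 0, 0]], [-1, [0, -0.3, 0], [0, 0, 0]], [-1, [0, -0.3, 0], [0, 0, 0]]])

```text
t: 13.9
ee_pos: [435.4, -106.6, 87.4]
orientation: [2.233, 2.208, 0.001]
ft_force: [2.3, -0.9, 0.6]
width: 28.3
grasp_force: 30.0
```

apply_moves(targets=[[-1, [0, 0.1, -0.8], [0, 0, 0]], [-1, [0, 0, -1], [0, 0, 0]], [-1, [0, 0, 0], [0, 0, 0]]])

```text
t: 14.28
ee_pos: [442.4, -107.1, 180.1]
orientation: [2.23, 2.205, 0.005]
ft_force: [-0.2, -0.1, -1.5]
width: 28.6
grasp_force: 30.0
```

Run:
```python
from h import *
plan([*C(75,12),180],-0.8)
d=img('scene','s3.png');cv2.imwrite('pics/s3.png',cv2.resize(d['pixels'][180:380,180:420],None,fx=3,fy=2.9))
for q in ctrl.pinpoint('offcut1','scene'): print(q['score'],at_z(d,q['xy'],45).round(),at_z(d,q['xy'],3).round())
```

```text
t 14.28 at [ 442.4 -107.1  180.1] yang -0.6 w 28.6 f [-0.2 -0.1 -1.5] g 30.0
n 5 turn/row [0.001, 0.0, 0.0]
[[0.45, 0.67, 0.0]]
0.97 [535. -19.  45.] [500. -45.   3.]
0.78 [ 399. -115.   45.] [ 357. -146.    3.]
0.77 [400. -27.  45.] [358. -54.   3.]
0.75 [442. -79.  45.] [ 402. -108.    3.]
0.55 [482.  28.  45.] [444.   4.   3.]
```

View pics/s3.png

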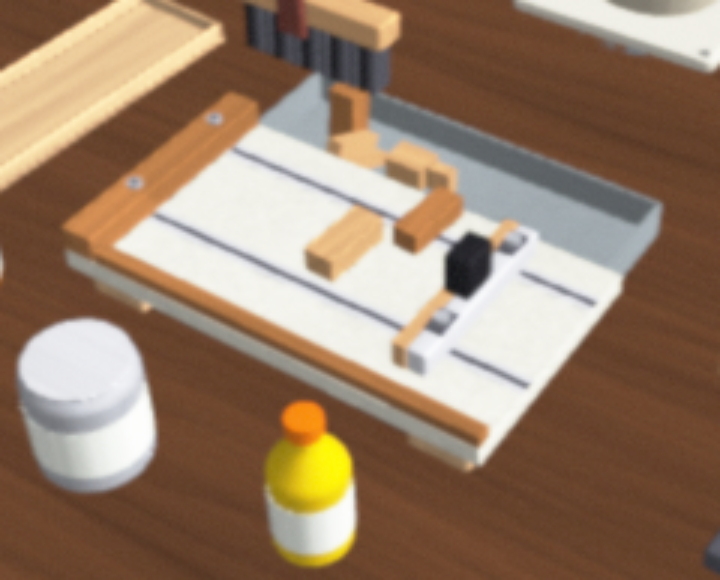

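After the first sweep, three offcuts are at or over the front edge, at (348,108), (358,148) and (420,165). Two remain on the bed, at (345,240) and (428,218). Second sweep next.

apply_moves(targets=[[-1, [0.45, 0.67, 0], [0, 0, 0]], [-1, [0.45, 0.67, 0], [0, 0, 0]], [-1, [0.45, 0.67, 0], [0, 0, 0]], [-1, [0.45, 0.67, 0], [0, 0, 0]], [-1, [0.45, 0.67, 0], [0, 0, 0]], [-1, [0, 0, 0.62], [0, 0, 0]], [-1, [0, 0, 0.62], [0, 0, 0]], [-1, [0, 0, 0.62], [0, 0, 0]]])

```text
t: 15.38
ee_pos: [607.7, 4.2, 80.6]
orientation: [-2.232, -2.208, 0.004]
ft_force: [13.9, 2.5, 35.6]
width: 28.2
grasp_force: 30.0
```

apply_moves(targets=[[-1, [0, 0, 0.02], [0, 0, 0]], [-1, [0, -0.2, 0], [0, 0, 0]], [-1, [0, -0.3, 0], [0, 0, 0]], [-1, [0, -0.3, 0], [0, 0, 0]], [-1, [0, -0.3, 0], [0, 0, 0]], [-1, [0, -0.3, 0], [0, 0, 0]], [-1, [0, -0.3, 0], [0, 0, 0]], [-1, [0, -0.3, 0], [0, 0, 0]]])

```text
t: 16.38
ee_pos: [508.7, 5.3, 83.4]
orientation: [2.233, 2.209, 0.001]
ft_force: [0.9, 0.5, -2.1]
width: 27.6
grasp_force: 30.0
```

apply_moves(targets=[[-1, [0, -0.3, 0], [0, 0, 0]], [-1, [0, -0.3, 0], [0, 0, 0]], [-1, [0, -0.3, 0], [0, 0, 0]], [-1, [0, -0.3, 0], [0, 0, 0]], [-1, [0, -0.3, 0], [0, 0, 0]], [-1, [0, -0.2, 0], [0, 0, 0]], [-1, [0, 0.2, -0.9], [0, 0, 0]], [-1, [0, 0, -0.9], [0, 0, 0]]])

```text
t: 17.38
ee_pos: [434.2, 6.1, 174.0]
orientation: [-2.233, -2.209, 0.001]
ft_force: [0.9, 0.1, -2.4]
width: 27.8
grasp_force: 30.0
```

Run:
```python
from h import *
print(ctrl.get_obs()['ee_pos'],ctrl.get_obs()['ft_force'])
d=img('scene','s4.png');cv2.imwrite('pics/s4.png',cv2.resize(d['pixels'][190:320,220:420],None,fx=4,fy=4))
```

```text
[434.24704376   6.06982509 173.98292423] [ 0.86188493  0.12383205 -2.42561558]
```

View pics/s4.png

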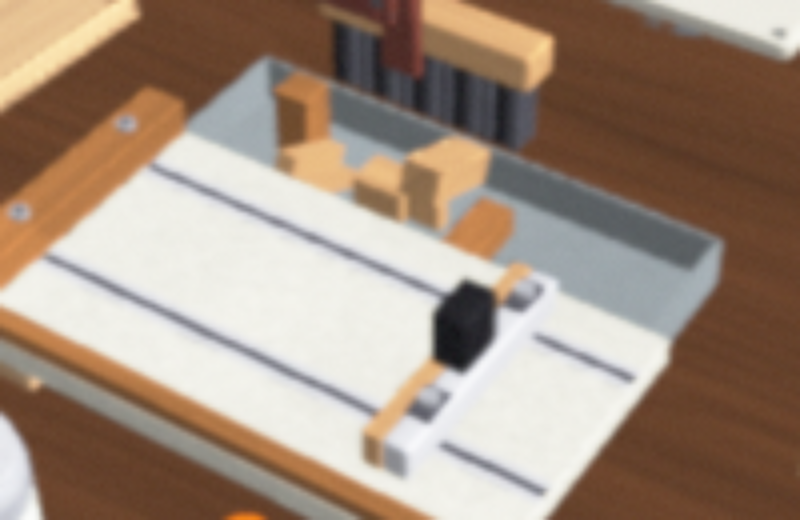

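Run:
```python
from h import *
plan([513.3,-382.7,185],-96.5)
```

```text
t 17.43 at [437.1   6.1 179. ] yang -0.6 w 27.9 f [2.1 0.3 2.5] g 30.0
n 10 turn/row [0.0, -0.0, 0.107]
[[-0.78, 0.16, -0.01], [-0.74, 0.29, -0.01], [-0.68, 0.41, -0.01], [-0.6, 0.51, -0.01], [-0.51, 0.61, -0.01], [-0.4, 0.68, -0.01], [-0.28, 0.74, -0.01], [-0.15, 0.78, -0.01], [-0.02, 0.79, -0.01], [0.11, 0.78, -0.01]]
```

apply_moves(targets=[[-1, [-0.78, 0.16, -0.01], [0, 0, 0.107]], [-1, [-0.74, 0.29, -0.01], [0, 0, 0.107]], [-1, [-0.68, 0.41, -0.01], [0, 0, 0.107]], [-1, [-0.6, 0.51, -0.01], [0, 0, 0.107]], [-1, [-0.51, 0.61, -0.01], [0, 0, 0.107]], [-1, [-0.4, 0.68, -0.01], [0, 0, 0.107]], [-1, [-0.28, 0.74, -0.01], [0, 0, 0.107]], [-1, [-0.15, 0.78, -0.01], [0, 0, 0.107]]])

```text
t: 18.42
ee_pos: [494.4, -306.2, 176.6]
orientation: [-3.124, -0.328, 0.001]
ft_force: [0.6, 0.8, -2.2]
width: 28.0
grasp_force: 30.0
```

apply_moves(targets=[[-1, [-0.02, 0.79, -0.01], [0, 0, 0.107]], [-1, [0.11, 0.78, -0.01], [0, 0, 0.107]], [-1, [0, 0, 0], [0, 0, 0]]])

```text
t: 18.8
ee_pos: [509.5, -385.0, 177.5]
orientation: [3.135, -0.195, 0.0]
ft_force: [-0.2, -0.2, -2.4]
width: 28.4
grasp_force: 30.0
```

Run:
```python
from h import *
plan([513.3,-382.7,46],-96.5)
d=img('top'); a=cv2.resize(d['pixels'][155:315,245:445],None,fx=4,fy=3.5)
cv2.imwrite('pics/t5.png',a)
s=img('scene')
for q in ctrl.masks_of('offcut1','top'): 
  ys,xs=np.nonzero(q['region']); r=cv2.minAreaRect(np.c_[xs,ys].astype(np.float32)); print(round(q['score'],2),at_z(d,r[0],45).round(),at_z(d,r[0],15).round(),np.round(np.array(r[1])*2.2))
for q in ctrl.pinpoint('brush','scene')[:1]: print(at_z(s,q['xy'],150))
```

```text
t 18.8 at [ 509.5 -385.   177.5] yang -97.1 w 28.4 f [-0.2 -0.2 -2.4] g 30.0
n 3 turn/row [0.0, -0.0, -0.002]
[[0.02, -0.02, 0.88], [0.02, -0.02, 0.88], [0.02, -0.02, 0.88]]
0.82 [408. -89.  45.] [411. -92.  15.] [30. 62.]
0.8 [403.  24.  45.] [405.  24.  15.] [23. 60.]
0.78 [378. -14.  45.] [379. -15.  15.] [28. 64.]
0.6 [390. -47.  45.] [391. -48.  15.] [26. 33.]
0.59 [ 379. -120.   45.] [ 380. -124.   15.] [29. 31.]
[ 515.41797431 -381.21446202  150.        ]
```

View pics/t5.png

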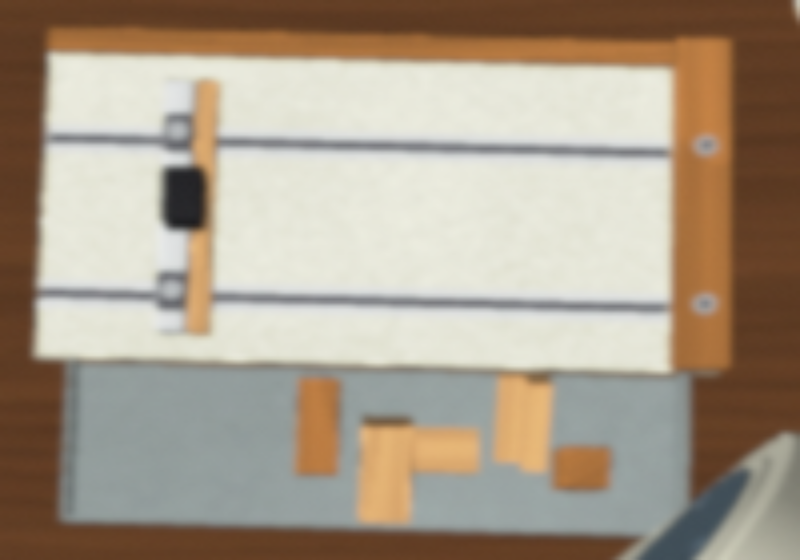

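All five offcuts lie in the trough and the bed is clear; one stands on end at (580,468), still inside. Lowering the brush into its tray.

apply_moves(targets=[[-1, [0.02, -0.02, 0.85], [0, 0, 0]], [-1, [0.02, -0.02, 0.85], [0, 0, 0]], [-1, [0.02, 0, 0.85], [0, 0, 0]], [-1, [0, 0, 0.1], [0, 0, 0]], [-1, [0, 0, 0], [0, 0, 0]], [-1, [0, 0, 0], [0, 0, 0]]])

```text
t: 19.75
ee_pos: [514.0, -381.8, 47.8]
orientation: [3.134, -0.189, 0.004]
ft_force: [-0.5, 0.1, -1.8]
width: 28.0
grasp_force: 30.0
```

apply_moves(targets=[[-1, [0, 0, 0.06], [0, 0, 0]], [-1, [0, 0, 0.04], [0, 0, 0]], [-1, [0, 0, 0], [0, 0, 0]], [-1, [0, 0, 0], [0, 0, 0]]])

```text
t: 20.25
ee_pos: [512.8, -381.1, 40.7]
orientation: [3.136, -0.19, -0.0]
ft_force: [-0.3, -0.2, -2.0]
width: 27.9
grasp_force: 30.0
```

apply_moves(targets=[[-1, [0, 0, 0.02], [0, 0, 0]], [-1, [0, 0, 0], [0, 0, 0]], [-1, [0, 0, 0.02], [0, 0, 0]], [-1, [0, 0, 0], [0, 0, 0]]])

```text
t: 20.75
ee_pos: [512.8, -381.1, 38.6]
orientation: [-3.136, 0.19, 0.0]
ft_force: [-0.4, -0.4, -2.1]
width: 27.8
grasp_force: 30.0
```

apply_moves(targets=[[-1, [0, 0, 0.02], [0, 0, 0]], [-1, [0, 0, 0], [0, 0, 0]], [-1, [0, 0, 0.02], [0, 0, 0]], [-1, [0, 0, 0], [0, 0, 0]]])

```text
t: 21.25
ee_pos: [512.9, -381.7, 38.0]
orientation: [3.135, -0.19, 0.001]
ft_force: [-4.7, 0.3, 10.7]
width: 28.0
grasp_force: 30.0
```

apply_moves(targets=[[-1, [0, 0, 0.02], [0, 0, 0]], [-1, [0, 0, 0], [0, 0, 0]]])

```text
t: 21.5
ee_pos: [512.9, -381.9, 37.9]
orientation: [3.135, -0.191, 0.001]
ft_force: [-6.8, 1.0, 18.1]
width: 27.9
grasp_force: 30.0
```

apply_moves(targets=[[0.3, [0, 0, -0.02], [0, 0, 0]], [0.3, [0, 0, 0], [0, 0, 0]], [0.3, [0, 0, 0], [0, 0, 0]], [0.3, [0, 0, 0], [0, 0, 0]], [0.3, [0, 0, 0], [0, 0, 0]], [0.3, [0, 0, -0.5], [0, 0, 0]], [0.3, [0, 0, -1], [0, 0, 0]], [0.3, [0, 0, -1], [0, 0, 0]]])

```text
t: 22.5
ee_pos: [512.5, -380.8, 162.5]
orientation: [-3.135, 0.19, 0.001]
ft_force: [0.8, 0.3, 0.1]
width: 56.9
grasp_force: 0.0
```

```bash
cat >> h.py <<'E'
def rects(d,l,z,k=4,cam='top'):
    for m in ctrl.masks_of(l,cam)[:k]:
        ys,xs=np.nonzero(m['region']); P=np.array([at_z(d,(x,y),z)[:2] for x,y in zip(xs,ys)],np.float32)
        r=cv2.minAreaRect(P); bx=cv2.boxPoints(r); e=[bx[1]-bx[0],bx[2]-bx[1]]; L=max(e,key=np.linalg.norm)
        print(l,round(m['score'],2),np.round(r[0]),np.sort(np.linalg.norm(e,axis=1)).round(),'ang',round(float(np.degrees(np.arctan2(L[1],L[0])))%180,1))
E
python3 - <<'E'
from h import *
s=img('scene'); d=img('top')
cv2.imwrite('pics/t6.png',np.hstack([cv2.resize(s['pixels'][160:260,120:280],(480,300)),cv2.resize(d['pixels'][150:350,100:260],(280,300))]))
for q in ctrl.pinpoint('stave1','top')[:4]: print(q['xy'],at_z(d,q['xy'],0).round())
for q in ctrl.pinpoint('stave1','scene')[:4]: print(q['xy'],at_z(s,q['xy'],0).round())
rects(d,'stave1',28)
# precise: top-face colour segmentation
h=cv2.cvtColor(d['pixels'],cv2.COLOR_BGR2HSV); m=((h[...,2]>170)&(h[...,1]>60)).astype(np.uint8); m[:,:130]=0;m[:,250:]=0;m[:230]=0;m[330:]=0
for c in cv2.findContours(m,0,1)[0]:
    if cv2.contourArea(c)<300: continue
    P=np.array([at_z(d,p[0],28)[:2] for p in c],np.float32); r=cv2.minAreaRect(P); print('col',r)
plan([393,289,150],-90)
E
```

```text
[163.4, 364.2] [204. 381.   0.]
[205.9, 283.2] [387. 293.   0.]
[172.5, 270.8] [414. 370.   0.]
[114.3, 296.2] [354. 500.   0.]
[534.9, 316.6] [346. 507.   0.]
[467.7, 310.2] [408. 372.   0.]
[498.2, 257.2] [198. 375.  -0.]
[439.5, 293.5] [393. 297.   0.]
stave1 0.93 [410. 367.] [ 42. 141.] ang 8.4
stave1 0.81 [210. 376.] [ 39. 144.] ang 134.7
stave1 0.72 [393. 289.] [ 40. 138.] ang 1.0
stave1 0.71 [353. 500.] [ 46. 141.] ang 160.0
col ((392.79522705078125, 292.37158203125), (138.76486206054688, 35.77655792236328), 2.0868277549743652)
col ((409.2523498535156, 371.9932556152344), (138.8998260498047, 35.77421188354492), 8.180212020874023)
t 22.75 at [ 512.4 -380.8  161.2] yang -96.9 w 57.0 f [ 0.2 -0.2 -0.1] g 0.0
n 14 turn/row [-0.0, 0.0, -0.006]
[[-0.28, -0.93, 0.02], [-0.28, -0.93, 0.02], [-0.27, -0.93, 0.02], [-0.26, -0.94, 0.02], [-0.25, -0.94, 0.02], [-0.24, -0.94, 0.02], [-0.24, -0.94, 0.02], [-0.23, -0.94, 0.02], [-0.22, -0.95, 0.02], [-0.21, -0.95, 0.02], [-0.2, -0.95, 0.02], [-0.2, -0.95, 0.02], [-0.19, -0.95, 0.02], [-0.18, -0.96, 0.02]]
```

View pics/t6.png

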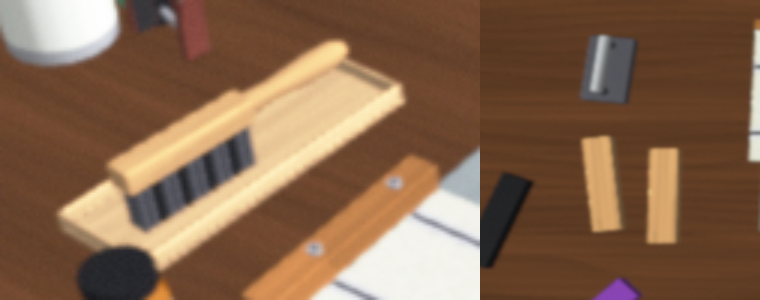

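Picture: the brush stands on its bristles along the tray. Wood staves are at (600,185) and (662,195) in the right-hand crop; black and purple ones are set apart. Going to the nearer wood stave at world (393,292).

apply_moves(targets=[[0.3, [-0.28, -0.93, 0.02], [0, 0, -0.006]], [0.3, [-0.28, -0.93, 0.02], [0, 0, -0.006]], [0.3, [-0.27, -0.93, 0.02], [0, 0, -0.006]], [0.3, [-0.26, -0.94, 0.02], [0, 0, -0.006]], [0.3, [-0.25, -0.94, 0.02], [0, 0, -0.006]], [0.3, [-0.24, -0.94, 0.02], [0, 0, -0.006]], [0.3, [-0.24, -0.94, 0.02], [0, 0, -0.006]], [0.3, [-0.23, -0.94, 0.02], [0, 0, -0.006]]])

```text
t: 23.75
ee_pos: [442.0, 2.5, 152.2]
orientation: [-3.141, 0.072, 0.005]
ft_force: [0.9, 0.2, 0.3]
width: 57.1
grasp_force: 0.0
```

apply_moves(targets=[[0.3, [-0.22, -0.95, 0.02], [0, 0, -0.006]], [0.3, [-0.21, -0.95, 0.02], [0, 0, -0.006]], [0.3, [-0.2, -0.95, 0.02], [0, 0, -0.006]], [0.3, [-0.2, -0.95, 0.02], [0, 0, -0.006]], [0.3, [-0.19, -0.95, 0.02], [0, 0, -0.006]], [0.3, [-0.18, -0.96, 0.02], [0, 0, -0.006]], [0.3, [0, 0, 0], [0, 0, 0]], [0.3, [0, 0, 0], [0, 0, 0]]])

```text
t: 24.75
ee_pos: [388.9, 286.9, 146.4]
orientation: [3.14, 0.018, -0.004]
ft_force: [0.4, -0.3, 0.6]
width: 56.9
grasp_force: 0.0
```

Run:
```python
from h import *
plan([393,292,5],-88.2)
```

```text
t 24.75 at [388.9 286.9 146.4] yang -89.3 w 56.9 f [ 0.4 -0.3  0.6] g 0.0
n 3 turn/row [0.0, 0.001, -0.004]
[[0.03, -0.04, 0.94], [0.03, -0.03, 0.94], [0.03, -0.03, 0.94]]
```

apply_moves(targets=[[0.3, [0.03, -0.04, 0.94], [0, 0, -0.004]], [0.3, [0.03, -0.03, 0.94], [0, 0, -0.004]], [0.3, [0.03, -0.03, 0.85], [0, 0, -0.004]], [0.3, [0, 0, 0], [0, 0, 0]], [-1, [0, 0, 0], [0, 0, 0]], [-1, [0, 0, 0], [0, 0, 0]], [-1, [0, 0, 0], [0, 0, 0]], [-1, [0, 0, 0], [0, 0, 0]]])

```text
t: 25.75
ee_pos: [395.4, 293.3, 12.9]
orientation: [-3.14, -0.047, -0.004]
ft_force: [0.4, -2.3, 9.1]
width: 35.9
grasp_force: 30.0
```

apply_moves(targets=[[-1, [0, 0, 0], [0, 0, 0]], [-1, [0, 0, 0], [0, 0, 0]]])

```text
t: 26.0
ee_pos: [395.4, 293.3, 12.8]
orientation: [-3.14, -0.047, -0.004]
ft_force: [1.1, -2.4, 9.2]
width: 36.0
grasp_force: 30.0
```

apply_moves(targets=[[-1, [0, 0, -0.5], [0, 0, 0]], [-1, [0, 0, -0.9], [0, 0, 0]], [-1, [0, 0, -0.9], [0, 0, 0]], [-1, [0, 0, -0.2], [0, 0, 0]], [-1, [0, 0, 0], [0, 0, 0]]])

```text
t: 26.62
ee_pos: [394.5, 293.0, 136.8]
orientation: [-3.14, -0.047, -0.002]
ft_force: [-0.9, -0.3, -0.8]
width: 36.0
grasp_force: 30.0
```

Run:
```python
from h import *
plan([*C(3,-116),140],-90.8)
s=img('scene');print(proj(s,ctrl.get_obs()['ee_pos']))
p=proj(s,ctrl.get_obs()['ee_pos']).astype(int); cv2.imwrite('pics/s7.png',cv2.resize(s['pixels'][p[1]-60:p[1]+60,p[0]-80:p[0]+80],None,fx=4,fy=4))
```

```text
t 26.62 at [394.5 293.  136.8] yang -88.3 w 36.0 f [-0.9 -0.3 -0.8] g 30.0
n 9 turn/row [-0.0, -0.0, 0.003]
[[0.29, 0.94, -0.01], [0.3, 0.94, -0.01], [0.3, 0.93, -0.01], [0.31, 0.93, -0.01], [0.31, 0.93, -0.01], [0.31, 0.93, -0.01], [0.32, 0.93, -0.01], [0.32, 0.93, -0.01], [0.33, 0.92, -0.01]]
[446.46910421 249.92878226]
```

View pics/s7.png

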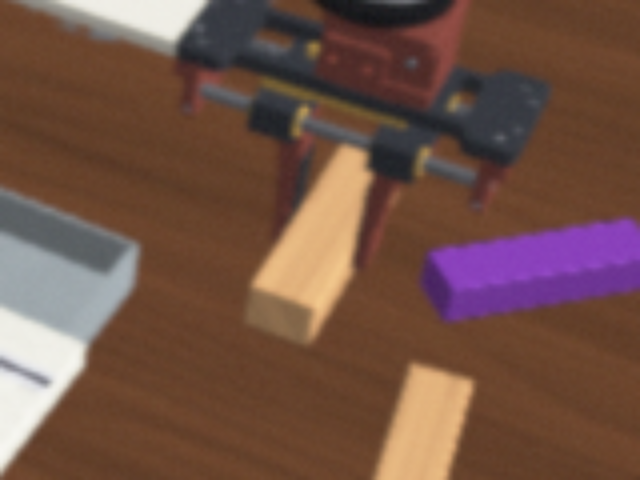

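The stave is held level between the fingers at (310,240). Carrying it to the fence.

apply_moves(targets=[[-1, [0.29, 0.94, -0.1], [0, 0, 0.003]], [-1, [0.3, 0.94, -0.1], [0, 0, 0.003]], [-1, [0.3, 0.93, -0.01], [0, 0, 0.003]], [-1, [0.31, 0.93, -0.01], [0, 0, 0.003]], [-1, [0.31, 0.93, -0.01], [0, 0, 0.003]], [-1, [0.31, 0.93, -0.01], [0, 0, 0.003]], [-1, [0.32, 0.93, -0.01], [0, 0, 0.003]], [-1, [0.32, 0.93, -0.01], [0, 0, 0.003]]])

```text
t: 27.68
ee_pos: [521.5, -79.9, 147.1]
orientation: [-3.141, 0.013, 0.005]
ft_force: [1.2, 0.3, -0.7]
width: 35.7
grasp_force: 30.0
```

apply_moves(targets=[[-1, [0.33, 0.92, -0.01], [0, 0, 0.003]], [-1, [0, 0, 0], [0, 0, 0]], [-1, [0, 0, 0], [0, 0, 0]]])

```text
t: 28.05
ee_pos: [537.0, -124.0, 147.9]
orientation: [-3.14, 0.021, 0.006]
ft_force: [-0.7, 0.9, -1.8]
width: 35.9
grasp_force: 30.0
```

Run:
```python
from h import *
plan([*C(3,-116),62],-90.8)
```

```text
t 28.05 at [ 537.  -124.   147.9] yang -90.8 w 35.9 f [-0.7  0.9 -1.8] g 30.0
n 2 turn/row [-0.0, 0.001, 0.0]
[[0.02, 0.01, 0.86]]
```

apply_moves(targets=[[-1, [0.02, 0, 0.86], [0, 0, 0]], [-1, [0.02, 0, 0.8], [0, 0, 0]], [-1, [0, 0, 0.1], [0, 0, 0]], [-1, [0, 0, 0], [0, 0, 0]]])

```text
t: 28.55
ee_pos: [540.3, -123.8, 61.9]
orientation: [-3.141, 0.018, 0.001]
ft_force: [0.3, -0.3, -0.9]
width: 36.0
grasp_force: 30.0
```

apply_moves(targets=[[-1, [0, 0, 0.04], [0, 0, 0]], [-1, [0, 0, 0.02], [0, 0, 0]], [-1, [0, 0, 0], [0, 0, 0]]])

```text
t: 28.92
ee_pos: [540.8, -124.8, 59.3]
orientation: [3.141, -0.02, 0.002]
ft_force: [-0.8, -0.1, -1.4]
width: 36.2
grasp_force: 30.0
```

apply_moves(targets=[[-1, [0, 0, 0.03], [0, 0, 0]], [-1, [0, 0, 0], [0, 0, 0]], [0.05, [0, 0, 0], [0, 0, 0]], [0.05, [0, 0, 0], [0, 0, 0]], [0.05, [0, 0, 0], [0, 0, 0]], [0.05, [0, 0, -0.3], [0, 0, 0]], [0.05, [0, 0, -0.9], [0, 0, 0]], [0.3, [0, 0, -0.9], [0, 0, 0]]])

```text
t: 29.92
ee_pos: [540.3, -124.6, 164.0]
orientation: [-3.141, 0.02, 0.0]
ft_force: [0.7, -0.1, -0.3]
width: 53.0
grasp_force: 0.0
```

Run:
```python
from h import *
plan([410,372,140],-82)
```

```text
t 29.93 at [ 540.3 -124.6  164. ] yang -90.7 w 53.0 f [ 0.7 -0.1 -0.3] g 0.0
n 11 turn/row [-0.0, 0.0, -0.009]
[[-0.25, -0.9, 0.04], [-0.24, -0.9, 0.04], [-0.22, -0.91, 0.04], [-0.21, -0.91, 0.04], [-0.2, -0.91, 0.04], [-0.19, -0.91, 0.04], [-0.17, -0.92, 0.04], [-0.16, -0.92, 0.04], [-0.15, -0.92, 0.04], [-0.13, -0.92, 0.04], [-0.12, -0.93, 0.04]]
```

apply_moves(targets=[[0.3, [-0.25, -0.9, 0.04], [0, 0, -0.009]], [0.3, [-0.24, -0.9, 0.04], [0, 0, -0.009]], [0.3, [-0.22, -0.91, 0.04], [0, 0, -0.009]], [0.3, [-0.21, -0.91, 0.04], [0, 0, -0.009]], [0.3, [-0.2, -0.91, 0.04], [0, 0, -0.009]], [0.3, [-0.19, -0.91, 0.04], [0, 0, -0.009]], [0.3, [-0.17, -0.92, 0.04], [0, 0, -0.009]], [0.3, [-0.16, -0.92, 0.04], [0, 0, -0.009]]])

```text
t: 30.92
ee_pos: [444.8, 237.9, 147.2]
orientation: [-3.137, -0.158, -0.002]
ft_force: [1.2, -1.1, 0.4]
width: 56.9
grasp_force: 0.0
```

apply_moves(targets=[[0.3, [-0.15, -0.92, 0.04], [0, 0, -0.009]], [0.3, [-0.13, -0.92, 0.04], [0, 0, -0.009]], [0.3, [-0.12, -0.93, 0.04], [0, 0, -0.009]], [0.3, [0, 0, 0], [0, 0, 0]], [0.3, [0, 0, 0], [0, 0, 0]]])

```text
t: 31.55
ee_pos: [409.2, 371.1, 140.6]
orientation: [3.133, 0.225, -0.0]
ft_force: [-0.2, 0.3, -0.3]
width: 57.3
grasp_force: 0.0
```

Run:
```python
from h import *
plan([410,372,10],-82)
d=img('top'); s=img('scene')
rects(d,'stave1',28)
for q in ctrl.pinpoint('stave1','scene')[:5]: print(round(q['score'],2),np.round(q['xy']),at_z(s,q['xy'],0).round(),at_z(s,q['xy'],45).round())
```

```text
t 31.55 at [409.2 371.1 140.6] yang -81.8 w 57.3 f [-0.2  0.3 -0.3] g 0.0
n 3 turn/row [0.0, 0.0, 0.001]
[[0.01, -0.01, 0.87]]
stave1 0.79 [411. 364.] [ 30. 144.] ang 14.8
stave1 0.63 [ 544. -130.] [ 43. 147.] ang 0.1
0.93 [534. 319.] [354. 508.  -0.] [399. 508.  45.]
0.72 [339. 272.] [456.  61.   0.] [496.  84.  45.]
0.63 [468. 311.] [408. 374.   0.] [450. 381.  45.]
0.59 [257. 250.] [ 500. -158.    0.] [ 537. -124.   45.]
```

apply_moves(targets=[[0.3, [0.01, 0, 0.87], [0, 0, 0]], [0.3, [0.01, -0.02, 0.87], [0, 0, 0]], [0.3, [0, 0, 0.83], [0, 0, 0]], [0.3, [0, 0, 0], [0, 0, 0]], [-1, [0, 0, 0], [0, 0, 0]], [-1, [0, 0, 0], [0, 0, 0]], [-1, [0, 0, 0], [0, 0, 0]], [-1, [0, 0, 0], [0, 0, 0]]])

```text
t: 32.75
ee_pos: [411.2, 373.4, 13.5]
orientation: [-3.132, -0.224, -0.004]
ft_force: [-0.0, -1.8, 7.9]
width: 35.5
grasp_force: 30.0
```

apply_moves(targets=[[-1, [0, 0, 0], [0, 0, 0]], [-1, [0, 0, -0.5], [0, 0, 0]], [-1, [0, 0, -0.9], [0, 0, 0]], [-1, [0, 0, -0.9], [0, 0, 0]], [-1, [0, 0, -0.3], [0, 0, 0]], [-1, [0, 0, 0], [0, 0, 0]]])

```text
t: 33.5
ee_pos: [410.5, 373.0, 142.4]
orientation: [-3.132, -0.224, -0.003]
ft_force: [-0.7, -0.3, -2.5]
width: 35.7
grasp_force: 30.0
```

Run:
```python
from h import *
plan([*C(3,-53),145],-90.8)
```

```text
t 33.5 at [410.5 373.  142.4] yang -81.8 w 35.7 f [-0.7 -0.3 -2.5] g 30.0
n 10 turn/row [-0.0, -0.0, 0.01]
[[0.13, 0.9, -0.01], [0.15, 0.89, -0.01], [0.16, 0.89, -0.01], [0.17, 0.89, -0.01], [0.19, 0.89, -0.01], [0.2, 0.88, -0.01], [0.21, 0.88, -0.01], [0.23, 0.88, -0.01], [0.24, 0.87, -0.01], [0.26, 0.87, -0.01]]
```

apply_moves(targets=[[-1, [0.13, 0.9, -0.05], [0, 0, 0.01]], [-1, [0.15, 0.89, -0.05], [0, 0, 0.01]], [-1, [0.16, 0.89, -0.01], [0, 0, 0.01]], [-1, [0.17, 0.89, -0.01], [0, 0, 0.01]], [-1, [0.19, 0.89, -0.01], [0, 0, 0.01]], [-1, [0.2, 0.88, -0.01], [0, 0, 0.01]], [-1, [0.21, 0.88, -0.01], [0, 0, 0.01]], [-1, [0.23, 0.88, -0.01], [0, 0, 0.01]]])

```text
t: 34.5
ee_pos: [512.1, 23.7, 147.6]
orientation: [3.141, 0.026, -0.005]
ft_force: [0.5, -0.8, -1.2]
width: 35.7
grasp_force: 30.0
```

apply_moves(targets=[[-1, [0.24, 0.87, -0.01], [0, 0, 0.01]], [-1, [0.26, 0.87, -0.01], [0, 0, 0.01]], [-1, [0, 0, 0], [0, 0, 0]], [-1, [0, 0, 0], [0, 0, 0]]])

```text
t: 35.0
ee_pos: [537.6, -61.2, 149.0]
orientation: [-3.141, 0.023, 0.005]
ft_force: [-0.2, 0.5, -1.6]
width: 35.7
grasp_force: 30.0
```

Run:
```python
from h import *
plan([*C(3,-53),62],-90.8)
```

```text
t 35.0 at [537.6 -61.2 149. ] yang -90.8 w 35.7 f [-0.2  0.5 -1.6] g 30.0
n 2 turn/row [-0.0, 0.001, -0.0]
[[0.02, 0.0, 0.87]]
```

apply_moves(targets=[[-1, [0.02, 0, 0.87], [0, 0, 0]], [-1, [0.02, 0, 0.8], [0, 0, 0]], [-1, [0, 0, 0.1], [0, 0, 0]], [-1, [0, 0, 0.03], [0, 0, 0]], [-1, [0, 0, 0.02], [0, 0, 0]], [-1, [0, 0, 0], [0, 0, 0]]])

```text
t: 35.75
ee_pos: [541.7, -61.6, 60.9]
orientation: [3.141, -0.022, 0.003]
ft_force: [0.3, 0.2, -1.2]
width: 35.8
grasp_force: 30.0
```

apply_moves(targets=[[-1, [0, 0, 0.05], [0, 0, 0]], [-1, [0, 0, 0], [0, 0, 0]], [0.05, [0, 0, 0], [0, 0, 0]], [0.05, [0, 0, 0], [0, 0, 0]], [0.05, [0, 0, 0], [0, 0, 0]], [0.05, [0, 0, -0.3], [0, 0, 0]], [0.05, [0, 0, -0.9], [0, 0, 0]], [0.05, [0, 0, -0.9], [0, 0, 0]]])

```text
t: 36.75
ee_pos: [540.7, -61.6, 163.9]
orientation: [-3.141, 0.022, 0.001]
ft_force: [0.0, 0.4, 0.1]
width: 46.2
grasp_force: 0.0
```

Run:
```python
from h import *
s=img('scene')
cv2.imwrite('pics/s8.png',cv2.resize(s['pixels'][190:340,200:410],None,fx=3.6,fy=3.6))
for q in ctrl.pinpoint('head_grip','scene')[:2]: print('grip',at_z(s,q['xy'],91).round(),q['score'])
for q in ctrl.pinpoint('head_face','scene')[:2]: print('face',at_z(s,q['xy'],58).round(),q['score'])
for q in ctrl.pinpoint('stave1','scene')[:5]: print(round(q['score'],2),np.round(q['xy']),at_z(s,q['xy'],45).round())
plan([*C(0,115),160],-90.8)
```

```text
grip [529. 102.  91.] 0.66
face [533.  87.  58.] 0.67
face [ 416. -106.   58.] 0.49
0.8 [500. 259.] [256. 387.  45.]
0.64 [339. 252.] [437.  48.  45.]
0.62 [536. 316.] [389. 509.  45.]
0.57 [276. 262.] [546. -61.  45.]
0.55 [255. 251.] [ 543. -126.   45.]
t 36.95 at [541.5 -61.6 163.6] yang -90.8 w 46.0 f [-0.   0.2 -0.5] g 0.0
n 4 turn/row [0.0, -0.0, -0.0]
[[-0.03, -0.84, 0.02]]
```

View pics/s8.png

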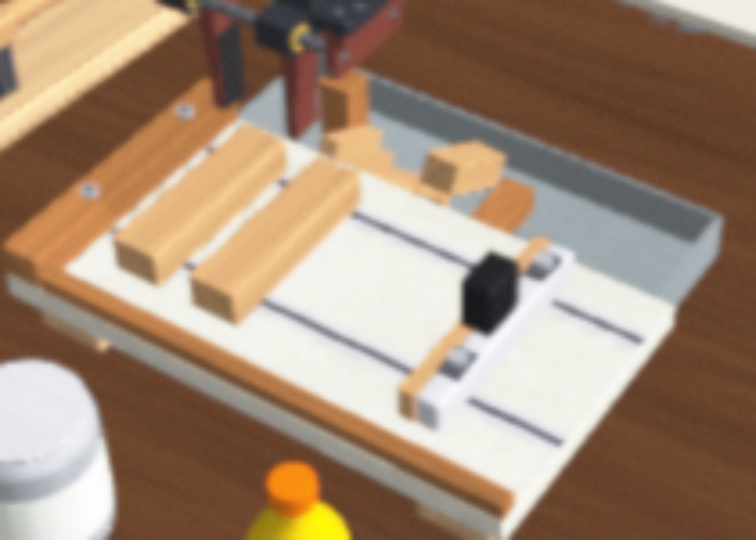

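Both staves lie flat and parallel on the bed at (200,200) and (275,235), and the head's grip is at (490,293). Next, the head.

apply_moves(targets=[[0.05, [-0.02, -0.82, 0.02], [0, 0, 0]], [0.05, [-0.02, -0.82, 0.02], [0, 0, 0]], [0.05, [-0.02, -0.82, 0.02], [0, 0, 0]], [0.05, [-0.01, -0.82, 0.02], [0, 0, 0]], [0.05, [0, 0, 0.8], [0, 0, 0]], [0.05, [0, 0, 0.75], [0, 0, 0]], [0.05, [0, 0, 0], [0, 0, 0]]])

```text
t: 37.83
ee_pos: [536.5, 102.1, 77.3]
orientation: [3.14, -0.022, -0.013]
ft_force: [-0.4, -0.3, 0.8]
width: 45.8
grasp_force: 0.0
```

apply_moves(targets=[[-1, [0, 0, 0], [0, 0, 0]], [-1, [0, 0, 0], [0, 0, 0]], [-1, [0, 0, 0], [0, 0, 0]], [-1, [0, 0, 0], [0, 0, 0]], [-1, [0, 0, 0], [0, 0, 0]]])

```text
t: 38.45
ee_pos: [540.7, 102.1, 81.9]
orientation: [3.141, -0.022, 0.003]
ft_force: [-0.5, -4.9, 6.7]
width: 24.1
grasp_force: 30.0
```

Run:
```python
from h import *
plan([*C(0,-73),79],-90.8,step=15)
```

```text
t 38.45 at [540.7 102.1  81.9] yang -90.8 w 24.1 f [-0.5 -4.9  6.7] g 30.0
n 13 turn/row [0.0, -0.0, -0.0]
[[-0.0, 0.28, 0.0]]
```

apply_moves(targets=[[-1, [0, 0.28, 0], [0, 0, 0]], [-1, [0, 0.28, 0], [0, 0, 0]], [-1, [0, 0.28, 0], [0, 0, 0]], [-1, [0, 0.28, 0], [0, 0, 0]], [-1, [0, 0.28, 0], [0, 0, 0]], [-1, [0, 0.28, 0], [0, 0, 0]], [-1, [0, 0.28, 0], [0, 0, 0]], [-1, [0, 0.28, 0], [0, 0, 0]]])

```text
t: 39.45
ee_pos: [539.0, -8.8, 81.9]
orientation: [-3.14, 0.023, -0.003]
ft_force: [0.4, 5.5, 6.9]
width: 23.9
grasp_force: 30.0
```

apply_moves(targets=[[-1, [0, 0.28, 0], [0, 0, 0]], [-1, [0, 0.28, 0], [0, 0, 0]], [-1, [0, 0.28, 0], [0, 0, 0]], [-1, [0, 0.2, 0], [0, 0, 0]], [-1, [0, 0, 0], [0, 0, 0]]])

```text
t: 40.08
ee_pos: [538.2, -61.8, 81.9]
orientation: [3.141, -0.023, 0.003]
ft_force: [-1.2, -2.8, 7.5]
width: 24.3
grasp_force: 30.0
```

apply_moves(targets=[[-1, [0, 0.1, 0], [0, 0, 0]], [-1, [0, 0.1, 0], [0, 0, 0]], [-1, [0, 0.1, 0], [0, 0, 0]], [-1, [0, 0, 0], [0, 0, 0]]])

```text
t: 40.58
ee_pos: [538.0, -76.0, 81.9]
orientation: [-3.141, 0.023, -0.003]
ft_force: [-1.0, 2.2, 8.0]
width: 23.9
grasp_force: 30.0
```

apply_moves(targets=[[-1, [0, 0.05, 0], [0, 0, 0]], [-1, [0, 0.05, 0], [0, 0, 0]], [-1, [0, 0, 0], [0, 0, 0]]])

```text
t: 40.95
ee_pos: [537.9, -80.7, 81.9]
orientation: [-3.14, 0.023, -0.003]
ft_force: [-1.1, 5.2, 7.2]
width: 23.7
grasp_force: 30.0
```

apply_moves(targets=[[-1, [0, 0.04, 0], [0, 0, 0]], [-1, [0, 0.02, 0], [0, 0, 0]], [-1, [0, 0, 0], [0, 0, 0]]])

```text
t: 41.32
ee_pos: [537.9, -82.5, 81.9]
orientation: [-3.139, 0.023, -0.003]
ft_force: [-0.6, 12.3, 8.7]
width: 24.1
grasp_force: 30.0
```

apply_moves(targets=[[-1, [0, 0.04, 0], [0, 0, 0]], [-1, [0, 0.02, 0], [0, 0, 0]], [-1, [0, 0, 0], [0, 0, 0]]])

```text
t: 41.7
ee_pos: [537.8, -82.6, 81.9]
orientation: [-3.135, 0.025, -0.002]
ft_force: [1.9, 29.8, 9.9]
width: 24.1
grasp_force: 30.0
```

Run:
```python
from h import *
s=img('scene'); cv2.imwrite('pics/s9.png',cv2.resize(s['pixels'][200:310,210:350],None,fx=5,fy=5))
```

```text
(no output)
```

View pics/s9.png

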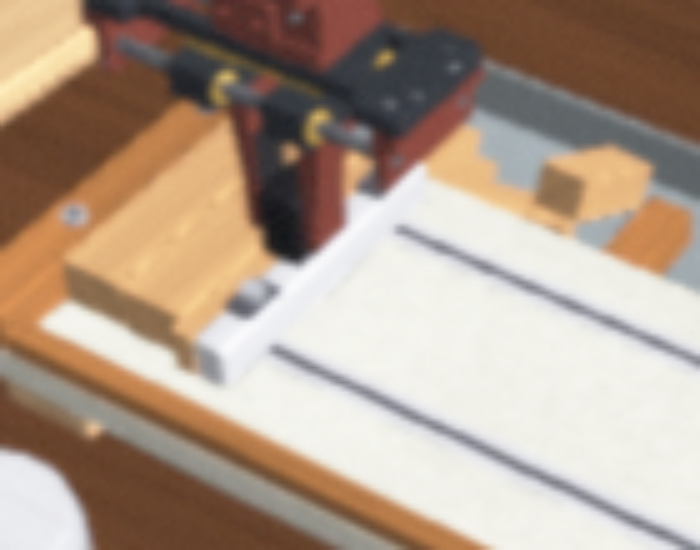

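The gap is closed from fence to head, with both staves tight at (160,250). Releasing the head and measuring the weight.

apply_moves(targets=[[0.05, [0, 0, 0], [0, 0, 0]], [0.05, [0, 0, 0], [0, 0, 0]], [0.05, [0, 0, 0], [0, 0, 0]], [0.05, [0, 0, -0.3], [0, 0, 0]], [0.05, [0, 0, -0.8], [0, 0, 0]], [0.05, [0, 0, -0.8], [0, 0, 0]], [0.05, [0, 0, 0], [0, 0, 0]]])

```text
t: 42.62
ee_pos: [539.4, -88.2, 179.6]
orientation: [3.14, -0.023, 0.011]
ft_force: [0.7, -0.1, -0.3]
width: 45.8
grasp_force: 0.0
```

Run:
```python
from h import *
d=img('top'); im=d['pixels']; rects(d,'weight',20,1)
for c in('top','scene'):
    q=img(c) if c=='scene' else d
    for l,z in(('weight_grip',52),('weight',0)): print(c,l,[at_z(q,p['xy'],z).round(1) for p in ctrl.pinpoint(l,c)[:1]])
g=im[165:230,150:200].min(2); print(g.max()); m=(g>135).astype(np.uint8); 
P=np.array([at_z(d,(x+150,y+165),58)[:2] for y,x in zip(*np.nonzero(m))],np.float32); print('bar',cv2.minAreaRect(P))
cv2.imwrite('pics/w.png',np.hstack([cv2.resize(im[165:230,150:200],None,fx=7,fy=7,interpolation=2),cv2.resize(cv2.merge([m*255]*3),None,fx=7,fy=7,interpolation=0)]))
plan([584,370,160],-95.7)
```

```text
weight 0.63 [584. 370.] [ 62. 101.] ang 174.6
top weight_grip [array([401. ,  25.5,  52. ])]
top weight [array([582.9, 363.8,   0. ])]
scene weight_grip [array([577.1, 382.4,  52. ])]
scene weight [array([579.9, 372.9,  -0. ])]
208
bar ((584.758056640625, 374.99017333984375), (12.634913444519043, 82.68946075439453), 84.61849975585938)
t 42.98 at [536.3 -87.4 174.6] yang -90.8 w 46.3 f [ 0.6 -0.   0.6] g 0.0
n 10 turn/row [-0.0, 0.0, 0.005]
[[0.08, -0.92, 0.03], [0.07, -0.92, 0.03], [0.07, -0.92, 0.03], [0.06, -0.92, 0.03], [0.05, -0.92, 0.03], [0.04, -0.92, 0.03], [0.04, -0.92, 0.03], [0.03, -0.92, 0.03], [0.02, -0.92, 0.03], [0.01, -0.92, 0.03]]
```

View pics/w.png

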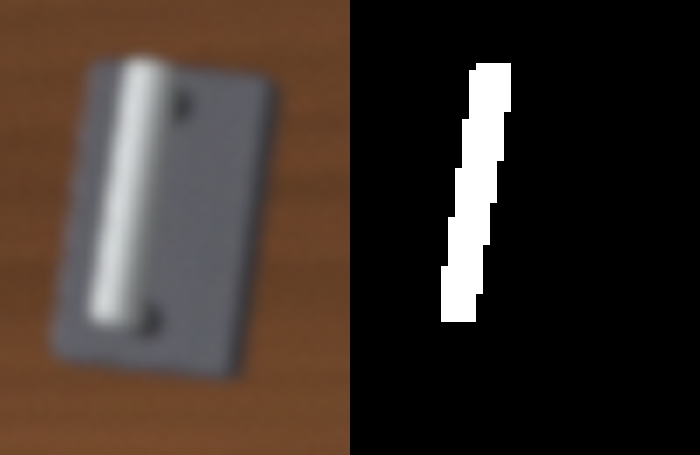

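The bar handle runs from (145,65) to (105,320) in the crop; its centre is at world (585,374), yaw -5.4°. Approaching.

apply_moves(targets=[[0.05, [0.08, -0.93, 0.03], [0, 0, 0.005]], [0.05, [0.07, -0.93, 0.03], [0, 0, 0.005]], [0.05, [0.07, -0.93, 0.03], [0, 0, 0.005]], [0.05, [0.06, -0.93, 0.03], [0, 0, 0.005]], [0.05, [0.05, -0.93, 0.03], [0, 0, 0.005]], [0.05, [0.04, -0.93, 0.03], [0, 0, 0.005]], [0.05, [0.04, -0.93, 0.03], [0, 0, 0.005]], [0.05, [0.03, -0.93, 0.03], [0, 0, 0.005]]])

```text
t: 43.98
ee_pos: [574.2, 284.7, 162.6]
orientation: [3.138, -0.121, -0.002]
ft_force: [0.9, 0.2, 0.8]
width: 45.9
grasp_force: 0.0
```

apply_moves(targets=[[0.05, [0.02, -0.93, 0.03], [0, 0, 0.005]], [0.05, [0.01, -0.92, 0.03], [0, 0, 0.005]], [0.05, [0, 0, 0], [0, 0, 0]], [0.05, [0, 0, 0], [0, 0, 0]]])

```text
t: 44.48
ee_pos: [582.9, 374.7, 159.5]
orientation: [3.137, -0.145, -0.003]
ft_force: [0.5, 0.0, -0.1]
width: 46.4
grasp_force: 0.0
```

Run:
```python
from h import *
plan([584.5,374,33],-95.4)
```

```text
t 44.48 at [582.9 374.7 159.5] yang -95.3 w 46.4 f [ 0.5  0.  -0.1] g 0.0
n 3 turn/row [0.0, 0.0, 0.0]
[[0.01, 0.0, 0.84]]
```

apply_moves(targets=[[0.05, [0.01, 0, 0.84], [0, 0, 0]], [0.05, [0.01, 0, 0.84], [0, 0, 0]], [0.05, [0.01, 0, 0.8], [0, 0, 0]], [0.05, [0, 0, 0], [0, 0, 0]], [-1, [0, 0, 0], [0, 0, 0]], [-1, [0, 0, 0], [0, 0, 0]], [-1, [0, 0, 0], [0, 0, 0]], [-1, [0, 0, 0], [0, 0, 0]]])

```text
t: 45.48
ee_pos: [585.6, 374.3, 38.2]
orientation: [3.137, -0.145, 0.002]
ft_force: [-0.3, -5.5, 6.6]
width: 15.3
grasp_force: 30.0
```

apply_moves(targets=[[-1, [0, 0, 0], [0, 0, 0]], [-1, [0, 0, 0], [0, 0, 0]]])

```text
t: 45.72
ee_pos: [585.6, 374.3, 38.1]
orientation: [3.137, -0.145, 0.001]
ft_force: [-0.9, -6.4, 7.0]
width: 15.5
grasp_force: 30.0
```

apply_moves(targets=[[-1, [0, 0, -0.3], [0, 0, 0]], [-1, [0, 0, -0.7], [0, 0, 0]], [-1, [0, 0, -0.8], [0, 0, 0]], [-1, [0, 0, -0.8], [0, 0, 0]], [-1, [0, 0, -0.3], [0, 0, 0]], [-1, [0, 0, 0], [0, 0, 0]]])

```text
t: 46.48
ee_pos: [585.0, 375.4, 182.2]
orientation: [-3.138, 0.145, -0.001]
ft_force: [0.1, 0.7, -9.0]
width: 15.5
grasp_force: 30.0
```

Run:
```python
from h import *
plan([*C(2,-124),182],-90.8,step=40)
s=img('top')
rects(s,'stave1',73)
for q in ctrl.pinpoint('head_face','top')[:1]: print('face',at_z(s,q['xy'],58).round(),q['score'])
```

```text
t 46.48 at [585.  375.4 182.2] yang -95.3 w 15.5 f [ 0.1  0.7 -9. ] g 30.0
n 13 turn/row [-0.0, -0.0, -0.004]
[[-0.0, 0.78, -0.0], [-0.01, 0.78, -0.0], [-0.01, 0.78, -0.0], [-0.02, 0.78, -0.0], [-0.02, 0.78, -0.0], [-0.02, 0.78, -0.0], [-0.03, 0.78, -0.0], [-0.03, 0.78, -0.0], [-0.04, 0.78, 0.0], [-0.04, 0.78, 0.0], [-0.05, 0.78, 0.0], [-0.05, 0.78, 0.0], [-0.06, 0.78, 0.0]]
stave1 0.95 [ 538. -116.] [ 32. 142.] ang 178.4
stave1 0.91 [ 536. -152.] [ 35. 142.] ang 179.7
face [542. -85.  58.] 0.71
```

apply_moves(targets=[[-1, [0, 0.78, 0], [0, 0, -0.004]], [-1, [-0.01, 0.78, 0], [0, 0, -0.004]], [-1, [-0.01, 0.78, 0], [0, 0, -0.004]], [-1, [-0.02, 0.78, 0], [0, 0, -0.004]], [-1, [-0.02, 0.78, 0], [0, 0, -0.004]], [-1, [-0.02, 0.78, 0], [0, 0, -0.004]], [-1, [-0.03, 0.78, 0], [0, 0, -0.004]], [-1, [-0.03, 0.78, 0], [0, 0, -0.004]]])

```text
t: 47.62
ee_pos: [554.9, 63.2, 180.2]
orientation: [3.141, -0.066, -0.004]
ft_force: [0.6, 0.4, -9.4]
width: 15.6
grasp_force: 30.0
```

apply_moves(targets=[[-1, [-0.04, 0.78, 0], [0, 0, -0.004]], [-1, [-0.04, 0.78, 0], [0, 0, -0.004]], [-1, [-0.05, 0.78, 0], [0, 0, -0.004]], [-1, [-0.05, 0.78, 0], [0, 0, -0.004]], [-1, [-0.06, 0.78, 0], [0, 0, -0.004]], [-1, [0, 0, 0], [0, 0, 0]], [-1, [0, 0, 0], [0, 0, 0]]])

```text
t: 48.5
ee_pos: [537.4, -129.8, 180.6]
orientation: [-3.141, 0.019, 0.003]
ft_force: [0.2, 0.5, -9.1]
width: 15.0
grasp_force: 30.0
```

Run:
```python
from h import *
plan([537,-133.5,115],-90.8)
```

```text
t 48.5 at [ 537.4 -129.8  180.6] yang -90.7 w 15.0 f [ 0.2  0.5 -9.1] g 30.0
n 2 turn/row [-0.0, 0.001, 0.001]
[[-0.0, 0.04, 0.66]]
```

apply_moves(targets=[[-1, [0, 0.04, 0.6], [0, 0, 0]], [-1, [0, 0.04, 0.6], [0, 0, 0]], [-1, [0, 0, 0.06], [0, 0, 0]], [-1, [0, 0, 0], [0, 0, 0]], [-1, [0, 0, 0], [0, 0, 0]]])

```text
t: 49.12
ee_pos: [539.1, -134.0, 119.9]
orientation: [3.141, -0.017, 0.003]
ft_force: [0.1, -0.4, -8.4]
width: 15.7
grasp_force: 30.0
```

apply_moves(targets=[[-1, [0, 0, 0.06], [0, 0, 0]], [-1, [0, 0, 0.04], [0, 0, 0]], [-1, [0, 0, 0.04], [0, 0, 0]], [-1, [0, 0, 0], [0, 0, 0]]])

```text
t: 49.62
ee_pos: [538.3, -134.8, 112.7]
orientation: [3.141, -0.017, 0.001]
ft_force: [-3.6, -2.1, 2.2]
width: 15.5
grasp_force: 30.0
```

apply_moves(targets=[[-1, [0, 0, 0.01], [0, 0, 0]], [-0.2, [0, 0, 0], [0, 0, 0]], [-0.2, [0, 0, 0], [0, 0, 0]], [-0.2, [0, 0, 0], [0, 0, 0]], [-0.2, [0, 0, -0.3], [0, 0, 0]], [-0.2, [0, 0, -0.7], [0, 0, 0]], [-0.2, [0, 0, -1], [0, 0, 0]], [-0.2, [0, 0, 0], [0, 0, 0]]])

```text
t: 50.62
ee_pos: [540.9, -134.7, 216.1]
orientation: [3.139, -0.017, 0.013]
ft_force: [-0.2, 0.2, -0.1]
width: 35.0
grasp_force: 0.0
```

apply_moves(targets=[[0, [-0.3, -1, -0.3], [0, 0, 0]], [0, [-0.3, -1, -0.3], [0, 0, 0]], [0, [-0.3, -1, 0], [0, 0, 0]], [0, [-0.3, -1, 0], [0, 0, 0]], [0, [-0.3, -1, 0], [0, 0, 0]], [0, [-0.3, -1, 0], [0, 0, 0]], [0, [0, -1, 0], [0, 0, 0]], [0, [0, -1, 0], [0, 0, 0]]])

```text
t: 51.62
ee_pos: [451.9, 268.5, 241.1]
orientation: [3.141, -0.017, -0.0]
ft_force: [0.1, -0.0, 0.1]
width: 44.0
grasp_force: 0.0
```

Run:
```python
from h import *
s=img('scene'); d=img('top')
cv2.imwrite('pics/f.png',np.hstack([cv2.resize(s['pixels'][180:340,130:400],(460,400)),cv2.resize(d['pixels'][150:340,260:440],(340,400))]))
rects(d,'weight',93,1); rects(d,'stave1',73)
```

```text
weight 0.72 [ 538. -136.] [ 60. 103.] ang 0.1
stave1 0.91 [334. 491.] [ 41. 100.] ang 159.9
stave1 0.89 [ 537. -116.] [ 35. 144.] ang 179.1
stave1 0.72 [ 536. -151.] [ 33. 142.] ang 179.8
stave1 0.38 [535. -82.] [ 31. 159.] ang 0.3
```

View pics/f.png

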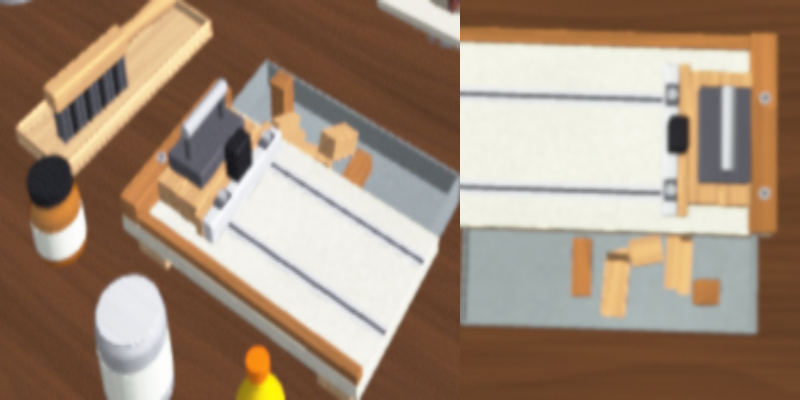

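Picture: the weight stands upright centred on the clamped staves (725,135), the head is tight, the offcuts are in the trough and the brush is in its tray (90,80). Handing in.

```bash
python3 -c "
from workcell import ctrl
print(ctrl.close_job())"
```

```text
the job is handed in; nothing more can be done
None
```

The job is handed in at about 52 s; the verdict was not shown. All five offcuts were brushed into the trough (one standing on end) and the brush is back on its bristles in its tray. The two staves present are clamped tight from fence to head with about 30 N of push, and the weight stands centred on both.

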